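Sweep the loose cartridge caps into the catch tray

ROBOT

A 6-joint arm with a two-finger parallel gripper is mounted at the origin on the work surface. World frame = base frame: x ahead of the robot, y to its left, z up, the work surface at z = 0. Lengths are in m, angles in rad, forces in N, time in s.
With the tool pointing down it reaches from about 0.275 to 0.75 m from the base axis. Payload 10.2 kg.
Tool frame: the origin (TCP) lies midway between the tips of the shut fingers; the grasp point (between the pads) lies 19 mm behind it; z points along the fingers, y is the line along which they close (so a half turn about z gives the same grasp; the last joint's range is limited). The gripper opens to 85 mm and grips with 20 to 120 N. Pads are 22 mm wide; open, the fingers measure 114 mm over their backs; the gripper's body (76 mm by 85 mm) begins 54 mm behind the grasp point. The pads swing forward as they close: fully open they stand 13 mm farther back than shut.
Start: joints at [1.029, 0.313, 1.498, -0, 1.331, -0.223], TCP at [0.165, 0.499, 0.231] pointing down, gripper open.
Joint ranges: [-2.94, 2.94], [-0.97, 2.17], [0.19, 2.56], [-1.23, 4.37], [0.02, 3.11], [-2.88, 2.88]. Speed limits (rad/s): [2.39, 2.39, 3.01, 3.14, 3.14, 3.14].

INTERFACE

Orientations are given as a 3x3 rotation matrix whose columns are the frame's x, y, z axes.
In Python, from station import sense, capture, job_done, outline_of, spot_point gives the robot as it stands.
- The arm moves only by the tool move_arm, never from a script. Its argument "deltas" is a list of rows, each a list of 7 numbers: the shift along the world's x, y, z each as a share of 0.2 m, from -1 to 1, then the turn, a rotation vector about the world's x, y, z each as a share of 60 degrees, from -1 to 1, then the finger opening in mm, from 0 to 85.4. A call has 1 to 20 rows; each row is the pose to reach, as a shift and turn from the pose commanded when the call began; what a row does not reach only later rows make up. A row lasts 1/8 s, in which the tool goes at most 62.5 mm and 10.7 degrees, less where a joint would pass 70% of its speed; a pose out of reach is approached as far as the arm can. A call with a number of a shift or a turn outside -1 to 1 is refused whole. A call with a gripper value outside its range is refused whole. The fingers move at their own pace and stop on an object; "force" is the grip in N (left out, the last holds). Time passes only in rows, so rows that repeat a pose let the fingers close. It gives the time, the measured TCP pose, the force, the opening and the grip force at its end, in the units of the state.
- sense(): the state, without advancing time (a new reading comes with each control period).
- capture(name): name is "scene" or "top" or "wrist"; returns a dict with "img" (400x640x3 uint8, red, green, blue), "camera_matrix" (3x3 intrinsics, pixels), "xyz" and "attitude" of the camera in the world; the wrist camera has in their place "tool_from_camera" (4x4, takes a point from camera to tool coordinates, whose origin is the TCP and whose axes are the flange's). Camera axes: x right, y up, looking along -z (the intrinsics and any distortion apply to the point x, -y, -z); pixel columns grow to the right and rows downward; lengths in m; the calibration is good to about 2 mm. A picture is of the moment at which its call begins: read the wrist's pose just before it. There is no depth.
- job_done(): hands the job in; it is judged then, once.
Trained networks look in a picture, given as the dict that the camera call returned (one of the last four; its "shot" number tells which), for a name from the list of things; names that differ only in an ending like _2 or _b are one class to them, and where a whole thing is asked for, a point or a joint stands for the part that bears it (a point fixed in the world has none). Each returns a list of dicts, best first, with "confidence" (0 to 1); they miss things now and then, are a little off and sometimes report something else, mostly with a low value. They report only what shows in the picture. A call takes as long as a camera call.
- outline_of(picture, name): "pixels" (400x640 bool, what is visible of it).
- spot_point(picture, name): "at" ([x, y, z] in m, in world coordinates, good to about 4 mm: a listed point, or the origin of a listed thing).
The state is a dict: "time_s": time; "joints": joint angles; "joint_vel": joint speeds; "effort": joint torques, N m; "tcp_pos": TCP position; "ee_rot": TCP orientation; "force": force on the tool from outside, world axes, zero at the start; "torque": the same for the moment, N m; "finger_gap": finger opening in m; "grip_force": force on a finger pad.
Only numpy, scipy, OpenCV 4.12 (cv2) and the standard library are available. Lean on these libraries where they do the work, as an engineer would, in place of code of your own. Each camera call takes 0.05 s, during which the arm holds its last target. There are 200 camera calls.

TASK

Clear the clinic counter: with the closed fingers, gently sweep all three loose grey cartridge caps across the counter and through the open side of the mint catch tray, so that each lies wholly inside it, flat on the counter. The caps are only pushed: do not grip, tip up, lift or press hard on any of them, and leave the spare cartridge, the jar and the steel tray where they stand.

Things in the scene. Friction and masses are not known exactly. Their poses are not given: they have to be found in the camera images.
- cap_a: one of three identical grey plastic cartridge end caps, loose, about 25 g, each lying flat on the counter: a disc 30 mm across and 18 mm high with two bayonet lugs along its own x axis (40 mm over the lugs, 9 mm wide, 8 mm high). Origin: centre of the underside; z up
- cap_b: one of three identical grey plastic cartridge end caps, loose, about 25 g, each lying flat on the counter: a disc 30 mm across and 18 mm high with two bayonet lugs along its own x axis (40 mm over the lugs, 9 mm wide, 8 mm high). Origin: centre of the underside; z up
- cap_c: one of three identical grey plastic cartridge end caps, loose, about 25 g, each lying flat on the counter: a disc 30 mm across and 18 mm high with two bayonet lugs along its own x axis (40 mm over the lugs, 9 mm wide, 8 mm high). Origin: centre of the underside; z up
- catch_tray: mint plastic catch tray fixed to the counter: three upright walls 26 mm high, 5 mm thick, no floor or sill, the counter runs level into it. Inside x from -65 to +60 mm, y from -100 to +100 mm; the side at x = -65 mm is open and faces roughly to the robot's left (+y); back wall at x = +60 mm, with a 3 mm thick flange 16 mm out behind it. Origin: middle, at counter level; z up
- spare_cartridge: white spare cartridge standing upright, a cylinder 42 mm across at the foot, 103 mm high with its neck, loose; leave alone. Origin: centre of the underside
- jar: small amber glass jar with a steel lid, 40 mm across, 45 mm high, loose; leave alone. Origin: centre of the underside
- steel_tray: steel instrument tray 190 mm (its x) by 120 mm (its y), 22 mm high, with a looped wire handle that reaches 35 mm beyond its -x end and up to 37 mm height; loose; leave alone. Origin: centre of the underside
- dispenser: white wall dispenser on a tiled wall stub 300 mm long (x) and 280 mm high, fixed, at the robot's right; it stands out 70 mm to +y from the wall face, with a chrome socket and a locked-in grey cartridge under it. Origin: foot of the wall face, middle of its length

How it is judged:
At the end, for the whole second after the job is handed in: all three caps lie at rest (under 20 mm/s) on the counter inside the catch tray: centre at least 21 mm inside the open side, between the side walls and before the back wall, underside less than 8 mm above the counter (x of cap_a in the frame of catch_tray between -0.044 and 0.06 m and y of cap_a in the frame of catch_tray between -0.1 and 0.1 m and height (world z) of each of cap_a, cap_b, cap_c below 0.008 m and linear speed of each of cap_a, cap_b, cap_c below 0.02 m/s and x of cap_b in the frame of catch_tray between -0.044 and 0.06 m and y of cap_b in the frame of catch_tray between -0.1 and 0.1 m and x of cap_c in the frame of catch_tray between -0.044 and 0.06 m and y of cap_c in the frame of catch_tray between -0.1 and 0.1 m); the robot touches nothing.
It fails at once if a cap is lifted or tipped up (middle of its underside more than 12 mm above the counter) (height (world z) of any of cap_a, cap_b, cap_c above 0.012 m).
It fails at once if a cap is gripped or pressed hard (more than 25 N from the fingers) (contact force between the fingers and cap_a above 25 N or contact force between the fingers and cap_b above 25 N or contact force between the fingers and cap_c above 25 N).
It fails at once if the spare cartridge, the jar or the steel tray is shifted by more than 15 mm (distance of any of spare_cartridge, jar, steel_tray from where it was at the start of the episode above 0.015 m).
It also fails if it takes over 66 s, if anything falls off the work surface, if the arm or the gripper's body presses on something with over 40 N, if the wrist force passes 120 N, or if a joint passes its speed limit or range.

## Working session

There is one attempt and no reset: what is moved stays moved. The work goes in short steps, Python scripts to look and compute and a tool call to move; the robot and the scene stay as the last step left them, time stands still between calls to the robot, and variables do not carry over. Pictures are saved under pics/ and viewed, at most 10 in all, crops included, and the job is handed in when it is done.

Besides the shell and the picture viewer there is one more tool, called after ">>>" by a JSON object that holds its "name" and its "arguments", one argument or row to a line. move_arm: Moves the arm, as the interface text tells. Shift numbers are shares of 0.2 m and turn numbers shares of 60 degrees, none past 1 either way. Its arguments: {"type":"object","properties":{"deltas":{"type":"array"},"force":{"type":"number"}},"required":["deltas"]}

```bash
mkdir -p pics; cat > h.py <<'E'
import numpy as np, cv2
from station import sense, capture, job_done, outline_of, spot_point
def ray(p,u,v,z=0.0):
    K=np.array(p["camera_matrix"]);R=np.array(p["attitude"]);c=np.array(p["xyz"])
    d=np.linalg.inv(K)@[u,v,1]; d=R@np.array([d[0],-d[1],-d[2]])
    return c+d*(z-c[2])/d[2]
E
python3 - <<'E'
from h import *
s=sense();print(s["tcp_pos"],s["ee_rot"],s["time_s"],s["finger_gap"])
for n in ["top","scene"]:
    p=capture(n);cv2.imwrite(f"pics/{n}0.png",p["img"][...,::-1]); print(n,np.round(p["xyz"],3),p["attitude"],p["camera_matrix"],[k for k in p])
    for t in ["cap_a","catch_tray","spare_cartridge","jar","steel_tray","dispenser"]:
        for r in spot_point(p,t): print(t,np.round(r["at"],3),round(r["confidence"],2))
        for r in outline_of(p,t):
            m=r["pixels"].astype(np.uint8);q=cv2.minAreaRect(cv2.findNonZero(m));print("  out",t,round(r["confidence"],2),m.sum(),np.round(cv2.boxPoints(q)).tolist(), ray(p,*q[0],z=.009).round(3) )
E
```

```text
[0.1644291  0.49831006 0.23074545] [[-9.49608787e-01  3.13436934e-01 -6.63253571e-04]
 [ 3.13437509e-01  9.49608181e-01 -1.10945391e-03]
 [ 2.82087185e-04 -1.26143573e-03 -9.99999165e-01]] 0.0 0.08545311844265438
top [ 0.4   -0.036  1.534] [[ 0.00867795  0.99094431 -0.13399279]
 [-0.99987818  0.0068604  -0.01402028]
 [-0.01297407  0.13409813  0.99088312]] [[420.40615582   0.         318.73550014]
 [  0.         420.40615582 199.15311967]
 [  0.           0.           1.        ]] ['img', 'camera_matrix', 'xyz', 'attitude', 'shot']
cap_a [0.562 0.132 0.002] 0.57
cap_a [ 0.542  0.012 -0.   ] 0.5
cap_a [ 0.56   0.269 -0.001] 0.41
  out cap_a 0.63 29 [[310.0, 214.0], [315.0, 214.0], [315.0, 219.0], [310.0, 219.0]] [0.542 0.007 0.009]
  out cap_a 0.6 67 [[274.0, 206.0], [282.0, 206.0], [282.0, 214.0], [274.0, 214.0]] [0.565 0.134 0.009]
  out cap_a 0.54 59 [[235.0, 212.0], [240.0, 207.0], [245.0, 212.0], [240.0, 217.0]] [0.557 0.273 0.009]
  out catch_tray 0.76 340 [[358.0, 186.0], [380.0, 178.0], [402.0, 237.0], [380.0, 246.0]] [ 0.561 -0.238  0.009]
spare_cartridge [ 0.726  0.212 -0.   
[... 1343 characters left out ...]
0, 198.0], [281.0, 140.0], [317.0, 166.0], [275.0, 224.0]] [ 0.547 -0.186  0.009]
spare_cartridge [0.725 0.211 0.001] 0.8
  out spare_cartridge 0.69 384 [[373.0, 291.0], [385.0, 267.0], [400.0, 274.0], [388.0, 298.0]] [0.707 0.214 0.009]
jar [ 0.665  0.042 -0.   ] 0.7
jar [0.719 0.21  0.   ] 0.22
  out jar 0.63 241 [[326.0, 232.0], [340.0, 232.0], [340.0, 250.0], [326.0, 250.0]] [0.658 0.044 0.009]
steel_tray [ 0.589  0.475 -0.001] 0.65
  out steel_tray 0.66 3952 [[461.0, 307.0], [496.0, 232.0], [549.0, 256.0], [513.0, 332.0]] [0.575 0.485 0.009]
dispenser [ 0.55  -0.54   0.003] 0.6
  out dispenser 0.7 7709 [[94.0, 115.0], [181.0, 39.0], [238.0, 104.0], [150.0, 180.0]] [ 0.438 -0.688  0.009]
```

View pics/top0.png

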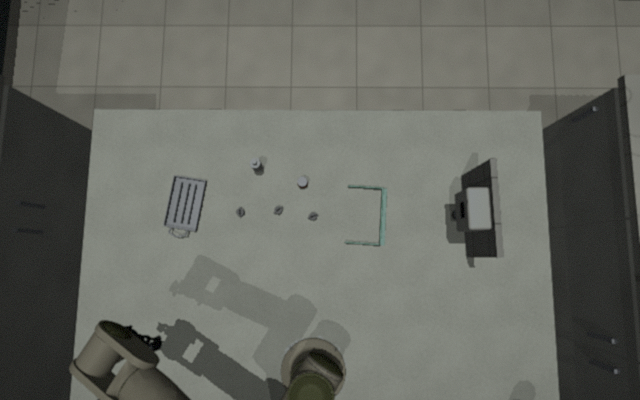

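View pics/scene0.png

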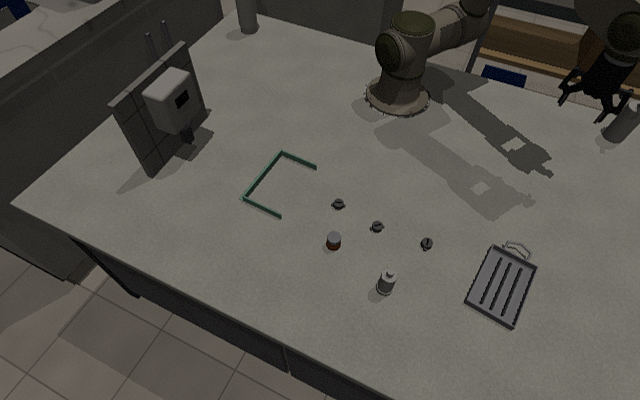

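The top view shows the tray opening on the left, with wall ends at about (348,187) and (346,243) and the back wall at about column 384. The caps sit at (240,212), (278,210) and (313,216). The jar is at (302,182) and the cartridge at (256,165), both clear of the sweep lanes. The scene view agrees.

```bash
python3 - <<'E'
from h import *
p=capture("top")
for uv in [(347.5,187),(345,243),(386,188),(380,244)]: print(uv, ray(p,*uv,z=.026).round(3))
q=capture("scene")
for uv in [(316,167),(281,152),(243,197),(281,216)]: print(uv, ray(q,*uv,z=.026).round(3))
for c,pp in (("top",p),("scene",q)):
  m=outline_of(pp,"catch_tray")
  if m: print([ray(pp,*x,z=.02).round(3).tolist() for x in cv2.boxPoints(cv2.minAreaRect(cv2.findNonZero(m[0]["pixels"].astype(np.uint8))))])
w=capture("scene")["img"]
c=cv2.resize(w[120:270,220:450],None,fx=3.4,fy=3.4,interpolation=cv2.INTER_CUBIC)
cv2.imwrite("pics/crop.png",np.clip(c[...,::-1].astype(float)*1.5,0,255))
E
```

```text
(347.5, 187) [ 0.649 -0.119  0.026]
(345, 243) [ 0.446 -0.11   0.026]
(386, 188) [ 0.646 -0.259  0.026]
(380, 244) [ 0.444 -0.235  0.026]
(316, 167) [ 0.456 -0.104  0.026]
(281, 152) [ 0.449 -0.228  0.026]
(243, 197) [ 0.649 -0.243  0.026]
(281, 216) [ 0.658 -0.114  0.026]
[[0.445, -0.11, 0.02], [0.657, -0.122, 0.02], [0.65, -0.264, 0.02], [0.439, -0.249, 0.02]]
[[0.656, -0.256, 0.02], [0.396, -0.257, 0.02], [0.447, -0.1, 0.02], [0.689, -0.115, 0.02]][ WARN:0@3.667] global loadsave.cpp:1063 imwrite_ Unsupported depth image for selected encoder is fallbacked to CV_8U.
```

View pics/crop.png

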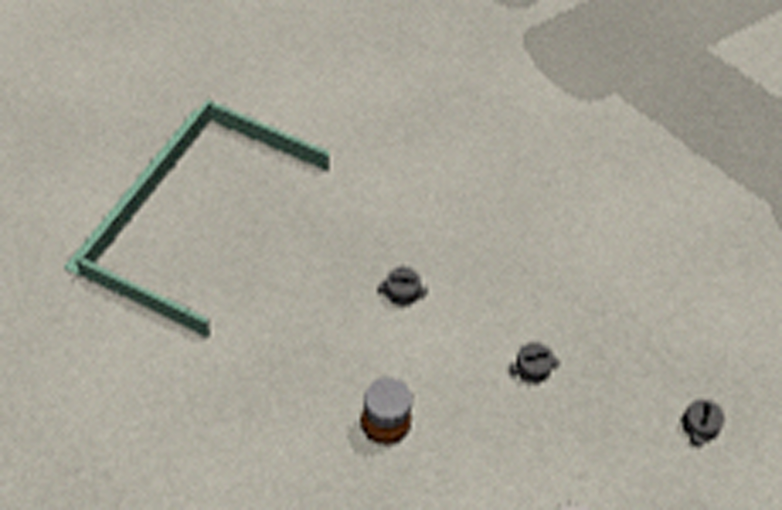

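>>> {"name": "move_arm", "arguments": {
  "deltas": [
    [1,-1,0,0,0,-1,0],
    [1,-1,0,0,0,-1,0],
    [1,-1,0,0,0,-1,0],
    [1,-1,0,0,0,-1,0],
    [1,-1,0,0,0,-1,0],
    [1,-1,0,0,0,-1,0],
    [1,-1,0,0,0,-1,0]
  ],
  "force": 20
}}

```text
time_s: 2.42
tcp_pos: [0.3647, 0.2984, 0.2313]
ee_rot: [[-0.204, 0.979, 0.0], [0.979, 0.204, 0.0], [0.0, 0.0, -1.0]]
force: [-0.3, 0.6, 0.9]
finger_gap: 0.0001
grip_force: 0.0
```

>>> {"name": "move_arm", "arguments": {
  "deltas": [
    [0.94,-1,-0.4,0,0,-0.41,0],
    [0.94,-1,-0.4,0,0,-0.41,0],
    [0.94,-1,-0.4,0,0,-0.41,0],
    [0.94,-1,-0.4,0,0,-0.41,0],
    [0.94,-1,-0.4,0,0,-0.41,0],
    [0.94,-1,-0.4,0,0,-0.41,0]
  ]
}}

```text
time_s: 3.18
tcp_pos: [0.5531, 0.0974, 0.1501]
ee_rot: [[0.222, 0.975, -0.002], [0.975, -0.222, -0.0], [-0.0, -0.002, -1.0]]
force: [-0.8, 0.7, 0.4]
finger_gap: 0.0001
grip_force: 0.0
```

```bash
python3 - <<'E'
from h import *
s=sense();print(s["tcp_pos"],s["ee_rot"],s["time_s"],s["finger_gap"],s["force"])
for i in range(2):
  p=capture("wrist")
cv2.imwrite("pics/w1.png",p["img"][...,::-1])
for r in spot_point(p,"cap_a")+spot_point(p,"jar"): print(np.round(r["at"],3),round(r["confidence"],2))
E
```

```text
[0.55308148 0.09738206 0.15013242] [[ 2.22201073e-01  9.74999433e-01 -1.67017861e-03]
 [ 9.75000764e-01 -2.22201498e-01 -7.11643037e-05]
 [-4.40501345e-04 -1.61261263e-03 -9.99998603e-01]] 3.175 0.0001460967140296307 [-0.8016868   0.68670849  0.43999501]
[ 0.565  0.129 -0.002] 0.91
[ 0.67   0.05  -0.003] 0.78
```

View pics/w1.png

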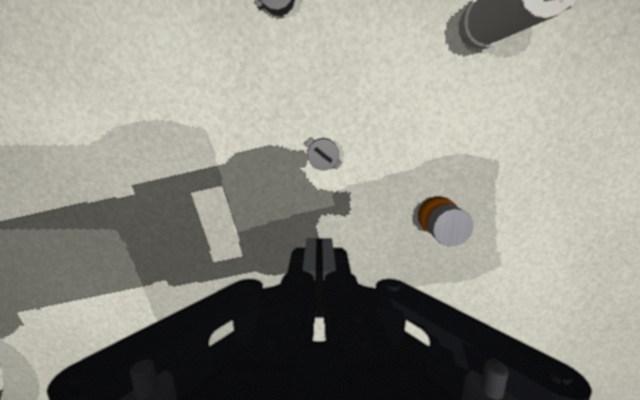

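The wrist view shows the middle cap at (322,153), the jar at (440,220), and the shut fingertips at (318,250). All agree with the map.

>>> {"name": "move_arm", "arguments": {
  "deltas": [
    [0,-0.2,-0.3,0,0,0,0],
    [0,-0.2,-0.55,0,0,0,0],
    [0,-0.2,-0.68,0,0,0,0],
    [0,-0.2,-0.725,0,0,0,0],
    [0,-0.2,-0.725,0,0,0,0]
  ]
}}

```text
time_s: 4.0
tcp_pos: [0.5528, 0.0591, 0.0071]
ee_rot: [[0.221, 0.975, 0.001], [0.975, -0.221, -0.0], [0.0, 0.001, -1.0]]
force: [-0.2, 1.3, 1.7]
finger_gap: 0.0001
grip_force: 0.0
```

>>> {"name": "move_arm", "arguments": {
  "deltas": [
    [-0.012,-0.05,0,0,0,0,0],
    [-0.023,-0.1,0,0,0,0,0],
    [-0.035,-0.15,0,0,0,0,0],
    [-0.046,-0.2,0,0,0,0,0],
    [-0.058,-0.25,0,0,0,0,0],
    [-0.069,-0.3,0,0,0,0,0],
    [-0.081,-0.35,0,0,0,0,0],
    [-0.092,-0.4,0,0,0,0,0],
    [-0.104,-0.45,0,0,0,0,0],
    [-0.115,-0.5,0,0,0,0,0]
  ]
}}

```text
time_s: 5.25
tcp_pos: [0.5295, -0.0421, 0.0064]
ee_rot: [[0.223, 0.975, 0.0], [0.975, -0.223, 0.0], [0.0, 0.0, -1.0]]
force: [0.6, 3.0, 4.2]
finger_gap: 0.0001
grip_force: 2.1
```

```bash
cat > look.py <<'E'
from h import *
s=sense();print(s["tcp_pos"].round(4) if hasattr(s["tcp_pos"],'round') else s["tcp_pos"],s["time_s"],np.round(s["force"],1))
for n in ["top","scene"]:
    p=capture(n)
    for r in spot_point(p,"cap_a"): print(n,"spot",np.round(r["at"],3),round(r["confidence"],2))
    for r in outline_of(p,"cap_a"):
        m=r["pixels"];y,x=np.nonzero(m);print(n,"mask",len(x),ray(p,x.mean(),y.mean(),z=.009).round(3),round(r["confidence"],2))
E
python3 look.py; python3 - <<'E'
from h import *
w=capture("scene")["img"]
c=cv2.resize(w[120:270,220:450],None,fx=3.4,fy=3.4,interpolation=cv2.INTER_CUBIC)
cv2.imwrite("pics/c1.png",cv2.convertScaleAbs(c[...,::-1],alpha=1.5))
E
```

```text
[ 0.5295 -0.0421  0.0064] 5.25 [0.6 3.  4.2]
top spot [0.561 0.134 0.002] 0.42
top spot [0.555 0.269 0.002] 0.4
top mask 60 [0.556 0.272 0.009] 0.43
top mask 1796 [0.588 0.478 0.009] 0.37
scene spot [ 0.556  0.274 -0.   ] 0.69
scene spot [0.562 0.132 0.001] 0.61
scene spot [ 0.527 -0.07  -0.002] 0.53
scene mask 89 [0.564 0.134 0.009] 0.59
scene mask 98 [0.556 0.274 0.009] 0.48
```

View pics/c1.png

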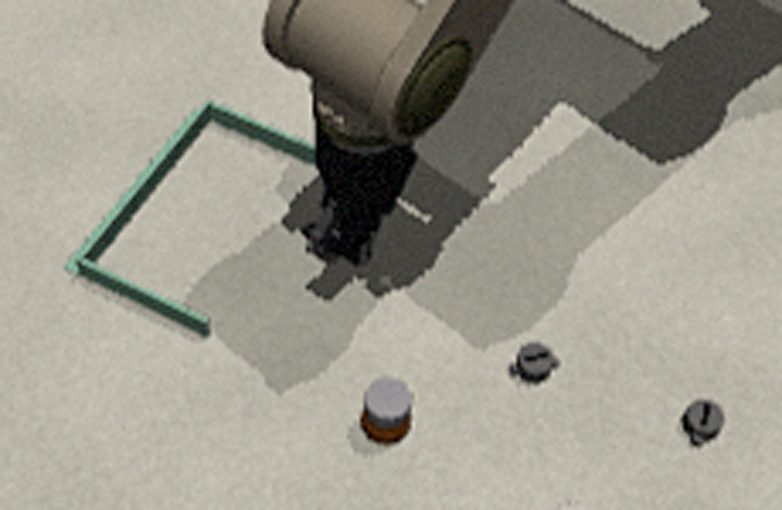

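The cap is hidden in front of the fingers in this view, but the detector puts it at (0.527, -0.070). That is directly ahead of the tool, so I'll carry on pushing.

>>> {"name": "move_arm", "arguments": {
  "deltas": [
    [-0.012,-0.05,0,0,0,0,0],
    [-0.023,-0.1,0,0,0,0,0],
    [-0.035,-0.15,0,0,0,0,0],
    [-0.046,-0.2,0,0,0,0,0],
    [-0.058,-0.25,0,0,0,0,0],
    [-0.069,-0.3,0,0,0,0,0],
    [-0.081,-0.35,0,0,0,0,0],
    [-0.092,-0.4,0,0,0,0,0],
    [-0.104,-0.45,0,0,0,0,0],
    [-0.115,-0.5,0,0,0,0,0],
    [-0.127,-0.55,0,0,0,0,0],
    [-0.133,-0.58,0,0,0,0,0],
    [-0.133,-0.58,0,0,0,0,0]
  ]
}}

```text
time_s: 7.22
tcp_pos: [0.5029, -0.1578, 0.0063]
ee_rot: [[0.223, 0.975, -0.0], [0.975, -0.223, -0.0], [-0.0, -0.0, -1.0]]
force: [-0.1, -0.1, 0.4]
finger_gap: -0.0004
grip_force: 0.0
```

>>> {"name": "move_arm", "arguments": {
  "deltas": [
    [0.025,0.1,0,0,0,0,0],
    [0.05,0.25,0.2,0,0,0,0],
    [0.1,0.5,0.5,0,0,0.1,0],
    [0.2,0.8,0.5,0,0,0.18,0],
    [0.3,1,0.5,0,0,0.18,0],
    [0.3,1,0.5,0,0,0.18,0],
    [0.3,1,0.5,0,0,0.18,0]
  ]
}}

```text
time_s: 8.1
tcp_pos: [0.5626, 0.0425, 0.106]
ee_rot: [[0.036, 0.999, -0.001], [0.999, -0.036, -0.0], [-0.0, -0.001, -1.0]]
force: [-0.1, 1.1, -0.8]
finger_gap: 0.0
grip_force: 0.0
```

```bash
python3 look.py
```

```text
[0.5626 0.0425 0.106 ] 8.1 [-0.1  1.1 -0.8]
top spot [ 0.559  0.274 -0.001] 0.47
top spot [ 0.503 -0.183  0.002] 0.37
top mask 58 [0.557 0.274 0.009] 0.58
scene spot [ 0.501 -0.187 -0.004] 0.59
scene spot [0.562 0.133 0.002] 0.59
scene spot [0.555 0.272 0.001] 0.51
scene mask 119 [0.556 0.274 0.009] 0.44
```

>>> {"name": "move_arm", "arguments": {
  "deltas": [
    [0.017,0.3,0,0,0,0,0],
    [0.017,0.6,0,0,0,0,0],
    [0.017,0.7,-0.15,0,0,0,0],
    [0.017,0.7,-0.35,0,0,0,0],
    [0.017,0.7,-0.46,0,0,0,0],
    [0.017,0.7,-0.5,0,0,0,0],
    [0.017,0.7,-0.5,0,0,0,0]
  ]
}}

```text
time_s: 9.28
tcp_pos: [0.5666, 0.1823, 0.0065]
ee_rot: [[0.037, 0.999, 0.0], [0.999, -0.037, 0.0], [0.0, 0.0, -1.0]]
force: [0.5, -0.5, -0.2]
finger_gap: 0.0002
grip_force: 0.0
```

>>> {"name": "move_arm", "arguments": {
  "deltas": [
    [-0.002,-0.05,0,0,0,0,0],
    [-0.004,-0.1,0,0,0,0,0],
    [-0.005,-0.15,0,0,0,0,0],
    [-0.007,-0.2,0,0,0,0,0],
    [-0.009,-0.25,0,0,0,0,0],
    [-0.011,-0.3,0,0,0,0,0],
    [-0.013,-0.35,0,0,0,0,0],
    [-0.014,-0.4,0,0,0,0,0],
    [-0.016,-0.45,0,0,0,0,0],
    [-0.018,-0.5,0,0,0,0,0],
    [-0.02,-0.55,0,0,0,0,0],
    [-0.022,-0.6,0,0,0,0,0],
    [-0.023,-0.65,0,0,0,0,0],
    [-0.025,-0.7,0,0,0,0,0],
    [-0.027,-0.75,0,0,0,0,0],
    [-0.029,-0.8,0,0,0,0,0]
  ]
}}

```text
time_s: 11.28
tcp_pos: [0.5605, 0.0219, 0.0063]
ee_rot: [[0.036, 0.999, -0.0], [0.999, -0.036, 0.0], [0.0, -0.0, -1.0]]
force: [0.2, 0.2, 0.9]
finger_gap: 0.0002
grip_force: 0.3
```

```bash
python3 look.py
```

```text
[0.5605 0.0219 0.0063] 11.275 [0.2 0.2 0.9]
top spot [ 0.554  0.272 -0.001] 0.61
top spot [ 0.506 -0.184  0.002] 0.39
top spot [0.666 0.044 0.002] 0.37
top mask 50 [0.556 0.274 0.009] 0.49
scene spot [ 0.503 -0.187 -0.004] 0.68
scene spot [ 0.559 -0.002  0.001] 0.62
scene spot [ 0.551  0.275 -0.003] 0.58
scene mask 104 [ 0.504 -0.185  0.009] 0.49
scene mask 116 [0.556 0.274 0.009] 0.46
scene mask 27 [ 0.568 -0.01   0.009] 0.44
scene mask 3947 [0.589 0.48  0.009] 0.33
```

>>> {"name": "move_arm", "arguments": {
  "deltas": [
    [-0.0,-0.05,0,0,0,0,0],
    [0,-0.1,0,0,0,0,0],
    [0,-0.15,0,0,0,0,0],
    [0,-0.2,0,0,0,0,0],
    [0,-0.25,0,0,0,0,0],
    [0,-0.3,0,0,0,0,0],
    [0,-0.35,0,0,0,0,0],
    [0,-0.4,0,0,0,0,0],
    [0,-0.45,0,0,0,0,0],
    [0,-0.5,0,0,0,0,0],
    [0,-0.55,0,0,0,0,0],
    [0,-0.6,0,0,0,0,0],
    [0,-0.65,0,0,0,0,0],
    [0,-0.7,0,0,0,0,0],
    [0,-0.75,0,0,0,0,0],
    [0,-0.8,0,0,0,0,0],
    [0,-0.85,0,0,0,0,0],
    [0,-0.88,0,0,0,0,0],
    [0,-0.88,0,0,0,0,0]
  ]
}}

```text
time_s: 13.95
tcp_pos: [0.5606, -0.1538, 0.0063]
ee_rot: [[0.037, 0.999, 0.0], [0.999, -0.037, -0.0], [-0.0, 0.0, -1.0]]
force: [-0.3, -0.3, -0.4]
finger_gap: 0.0003
grip_force: 0.0
```

>>> {"name": "move_arm", "arguments": {
  "deltas": [
    [0,0.1,0,0,0,0,0],
    [0,0.3,0.2,0,0,0,0],
    [-0.02,0.6,0.5,0,0,0,0],
    [-0.04,0.9,0.5,0,0,0.1,0],
    [-0.05,1,0.5,0,0,0.14,0],
    [-0.05,1,0.5,0,0,0.14,0]
  ]
}}

```text
time_s: 14.7
tcp_pos: [0.5498, 0.05, 0.1066]
ee_rot: [[-0.115, 0.993, 0.0], [0.993, 0.115, 0.0], [0.0, 0.0, -1.0]]
force: [0.8, -0.2, -0.3]
finger_gap: -0.0
grip_force: 0.0
```

```bash
python3 look.py
```

```text
[0.5498 0.05   0.1066] 14.7 [ 0.8 -0.2 -0.3]
top spot [ 0.551 -0.181  0.002] 0.63
top spot [ 0.506 -0.186 -0.006] 0.61
top spot [ 0.559  0.269 -0.002] 0.49
top mask 61 [ 0.504 -0.183  0.009] 0.62
top mask 60 [0.557 0.271 0.009] 0.41
top mask 75 [ 0.557 -0.179  0.009] 0.39
scene spot [0.554 0.272 0.002] 0.64
scene spot [ 0.556 -0.179 -0.   ] 0.64
scene spot [ 0.502 -0.187 -0.002] 0.58
scene mask 129 [0.557 0.274 0.009] 0.68
scene mask 93 [ 0.555 -0.179  0.009] 0.54
```

>>> {"name": "move_arm", "arguments": {
  "deltas": [
    [0,0.3,0,0,0,0,0],
    [0,0.6,0,0,0,0,0],
    [0,0.9,0,0,0,0,0],
    [0,1,0,0,0,0,0]
  ]
}}

```text
time_s: 15.5
tcp_pos: [0.5502, 0.2488, 0.106]
ee_rot: [[-0.112, 0.994, -0.0], [0.994, 0.112, 0.0], [0.0, -0.0, -1.0]]
force: [0.6, 0.3, -0.9]
finger_gap: -0.0001
grip_force: 0.0
```

>>> {"name": "move_arm", "arguments": {
  "deltas": [
    [0,0.25,0,0,0,0,0],
    [0,0.375,0,0,0,0,0],
    [0,0.375,-0.2,0,0,0,0],
    [0,0.375,-0.4,0,0,0,0],
    [0,0.375,-0.5,0,0,0,0],
    [0,0.375,-0.5,0,0,0,0]
  ]
}}

```text
time_s: 16.25
tcp_pos: [0.5505, 0.3207, 0.0055]
ee_rot: [[-0.109, 0.994, -0.002], [0.994, 0.109, -0.001], [-0.0, -0.002, -1.0]]
force: [0.1, 0.2, 1.5]
finger_gap: 0.0003
grip_force: 0.0
```

>>> {"name": "move_arm", "arguments": {
  "deltas": [
    [0.006,-0.05,0,0,0,0,0],
    [0.012,-0.1,0,0,0,0,0],
    [0.018,-0.15,0,0,0,0,0],
    [0.024,-0.2,0,0,0,0,0],
    [0.029,-0.25,0,0,0,0,0],
    [0.035,-0.3,0,0,0,0,0],
    [0.041,-0.35,0,0,0,0,0],
    [0.047,-0.4,0,0,0,0,0],
    [0.053,-0.45,0,0,0,0,0],
    [0.059,-0.5,0,0,0,0,0],
    [0.065,-0.55,0,0,0,0,0],
    [0.071,-0.6,0,0,0,0,0],
    [0.077,-0.65,0,0,0,0,0],
    [0.082,-0.7,0,0,0,0,0],
    [0.088,-0.75,0,0,0,0,0],
    [0.094,-0.8,0,0,0,0,0]
  ]
}}

```text
time_s: 18.25
tcp_pos: [0.5694, 0.1609, 0.0063]
ee_rot: [[-0.11, 0.994, 0.0], [0.994, 0.11, 0.0], [0.0, 0.0, -1.0]]
force: [-0.4, 0.8, -0.9]
finger_gap: -0.0002
grip_force: 0.1
```

```bash
python3 look.py
```

```text
[0.5694 0.1609 0.0063] 18.25 [-0.4  0.8 -0.9]
top spot [ 0.554 -0.18   0.004] 0.61
top spot [ 0.506 -0.186 -0.001] 0.44
scene spot [ 0.568  0.134 -0.003] 0.67
scene spot [ 0.555 -0.18  -0.003] 0.65
scene spot [ 0.503 -0.189 -0.003] 0.55
scene mask 108 [ 0.503 -0.183  0.009] 0.66
scene mask 99 [ 0.555 -0.178  0.009] 0.54
scene mask 110 [0.571 0.135 0.009] 0.48
```

>>> {"name": "move_arm", "arguments": {
  "deltas": [
    [0.006,-0.05,0,0,0,0,0],
    [0.012,-0.1,0,0,0,0,0],
    [0.018,-0.15,0,0,0,0,0],
    [0.024,-0.2,0,0,0,0,0],
    [0.029,-0.25,0,0,0,0,0],
    [0.035,-0.3,0,0,0,0,0],
    [0.041,-0.35,0,0,0,0,0],
    [0.047,-0.4,0,0,0,0,0],
    [0.053,-0.45,0,0,0,0,0],
    [0.059,-0.5,0,0,0,0,0],
    [0.065,-0.55,0,0,0,0,0],
    [0.071,-0.6,0,0,0,0,0],
    [0.077,-0.65,0,0,0,0,0],
    [0.082,-0.7,0,0,0,0,0],
    [0.088,-0.75,0,0,0,0,0],
    [0.094,-0.8,0,0,0,0,0]
  ]
}}

```text
time_s: 20.55
tcp_pos: [0.5882, 0.0009, 0.0063]
ee_rot: [[-0.11, 0.994, -0.0], [0.994, 0.11, -0.0], [-0.0, -0.0, -1.0]]
force: [-0.1, 1.1, -0.3]
finger_gap: -0.0001
grip_force: 0.1
```

```bash
python3 look.py
```

```text
[0.5882 0.0009 0.0063] 20.55 [-0.1  1.1 -0.3]
top spot [ 0.556 -0.183  0.005] 0.59
top spot [ 0.503 -0.187 -0.001] 0.42
top mask 64 [ 0.557 -0.18   0.009] 0.61
top mask 58 [ 0.506 -0.184  0.009] 0.4
scene spot [ 0.553 -0.18  -0.002] 0.67
scene spot [ 0.589 -0.025 -0.001] 0.63
scene spot [ 0.503 -0.185 -0.004] 0.44
scene mask 105 [ 0.555 -0.179  0.009] 0.43
scene mask 55 [ 0.594 -0.029  0.009] 0.41
```

>>> {"name": "move_arm", "arguments": {
  "deltas": [
    [0.006,-0.05,0,0,0,0,0],
    [0.012,-0.1,0,0,0,0,0],
    [0.018,-0.15,0,0,0,0,0],
    [0.024,-0.2,0,0,0,0,0],
    [0.029,-0.25,0,0,0,0,0],
    [0.035,-0.3,0,0,0,0,0],
    [0.041,-0.35,0,0,0,0,0],
    [0.047,-0.4,0,0,0,0,0],
    [0.053,-0.45,0,0,0,0,0],
    [0.059,-0.5,0,0,0,0,0],
    [0.065,-0.55,0,0,0,0,0],
    [0.071,-0.6,0,0,0,0,0],
    [0.077,-0.65,0,0,0,0,0],
    [0.082,-0.7,0,0,0,0,0],
    [0.088,-0.75,0,0,0,0,0],
    [0.088,-0.75,0,0,0,0,0]
  ]
}}

```text
time_s: 22.85
tcp_pos: [0.6058, -0.1492, 0.0063]
ee_rot: [[-0.109, 0.994, 0.0], [0.994, 0.109, -0.0], [-0.0, 0.0, -1.0]]
force: [0.2, -0.5, -0.7]
finger_gap: 0.0002
grip_force: 0.0
```

>>> {"name": "move_arm", "arguments": {
  "deltas": [
    [-0.01,0.1,0,0,0,0,0],
    [-0.03,0.3,0.2,0,0,0,0],
    [-0.3,0.6,0.6,0,0,0,0],
    [-0.6,0.9,0.8,0,0,0,0],
    [-0.6,1,0.8,0,0,0,0],
    [-0.6,1,0.8,0,0,0,0],
    [-0.6,1,0.8,0,0,0,0]
  ]
}}

```text
time_s: 23.72
tcp_pos: [0.4848, 0.054, 0.1674]
ee_rot: [[-0.114, 0.993, 0.002], [0.993, 0.114, -0.0], [-0.0, 0.002, -1.0]]
force: [0.0, 0.4, -0.1]
finger_gap: -0.0002
grip_force: 0.0
```

```bash
python3 look.py; python3 - <<'E'
from h import *
p=capture("scene");w=p["img"]
for t in ["jar","spare_cartridge","steel_tray"]:
  for r in spot_point(p,t)[:1]: print(t,np.round(r["at"],3))
c=cv2.resize(w[120:270,220:450],None,fx=3.4,fy=3.4,interpolation=cv2.INTER_CUBIC)
cv2.imwrite("pics/end.png",cv2.convertScaleAbs(c[...,::-1],alpha=1.5))
E
```

```text
[0.4848 0.054  0.1674] 23.725 [ 0.   0.4 -0.1]
top spot [ 0.505 -0.185 -0.   ] 0.48
top spot [ 0.61  -0.182 -0.001] 0.44
top spot [ 0.554 -0.183  0.006] 0.43
top mask 54 [ 0.609 -0.175  0.009] 0.62
top mask 53 [ 0.504 -0.184  0.009] 0.6
top mask 51 [ 0.555 -0.178  0.009] 0.6
scene spot [ 0.604 -0.177 -0.001] 0.68
scene spot [ 0.554 -0.18  -0.004] 0.59
scene spot [ 0.502 -0.186 -0.004] 0.49
scene mask 78 [ 0.608 -0.175  0.009] 0.65
jar [ 0.665  0.041 -0.001]
spare_cartridge [0.719 0.21  0.003]
steel_tray [ 0.587  0.474 -0.003]
```

View pics/end.png

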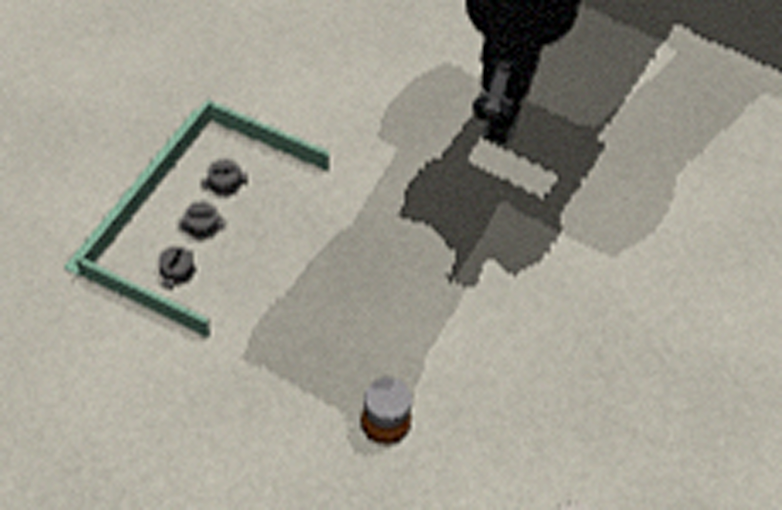

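All three caps lie flat inside the tray, at (225,177), (201,220) and (177,265) in the crop. The arm is clear, and the other objects haven't moved.

```bash
python3 -c "
from station import job_done
print(job_done())"
```

```text
the job is handed in; nothing more can be done
None
```

I pushed all three caps through the tray's open side and handed the job in at about 24 s; the last pictures show them flat and well inside the tray, with the jar, spare cartridge and steel tray where they stood, but the hand-in returned no verdict.

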